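# Clear the lid of a parts-cleaning tank, crack its stuck seal and hold it ajar to vent

### The job

The parts-cleaning tank has to be vented, but a screw jar has been left standing on its lid. Lift the jar off and set it down upright, without dropping it, flat on the free part of the drip tray beside the tank, and let go of it. Then take the lid by its bar handle, pull it free of its sticking seal without letting it fly up, and finish while still holding the lid slightly open with the gripper, with a gap of about 2 cm at its front edge; leave everything else where it lies.

Things in the scene. Friction and masses are not known exactly. Their poses are not given: they have to be found in the camera images.
- dip_tank: Grey sheet-metal parts-cleaning tank standing on the bench, fixed, 160 x 220 mm and 104 mm high to the flat top of its closed lid. Origin: centre of its underside on the bench; x points from the front (the side of the handle and the drain plug) to the hinges at the back, y along its width, z up. Its yaw is within about 0.3 rad of the world's.
- tank_lid (a joint): Opening angle of the hinged lid (0.55 kg): 0 shut, growing as the front rises. Front edge 172 mm from the hinge axis: front gap = 172 mm x angle (2 cm is 0.116 rad). A rubber seal bead along the front grips it: the pull needed at the handle peaks at about 18 N within the first 2 mm of lift and gives way by 5 mm; from 8 mm on it is the weight, about 4 N. Let go, it falls back to a gap of 8 mm.
- lid_handle (a point): Middle of the straight part of the lid's steel bar handle: round bar 10 mm thick, 86 mm long along the tank's y, 38 mm (its centre) above the lid's top and free below it; at the front of the lid, 26 mm behind the front edge, 61 mm in front of the tank's origin. Bar and lid turn about the hinge together.
- lid_hinge (a point): Middle of the lid's hinge axis, at the back of the tank: 85 mm behind the tank's origin, 92 mm above the bench; the axis runs along the tank's y. The handle bar is 146 mm in front of it and, shut, 50 mm above it.
- screw_jar: Clear empty glass jar with a grey metal screw cap, 72 mm across at its widest, body 68 mm, cap 66 mm across, 102 mm high, 0.25 to 0.5 kg. Origin: centre of its underside; z up. It starts standing on the closed lid, behind the handle. The cap (the top 11 mm) and the straight body below can both be gripped across.
- drip_tray: Shallow plain aluminium tray, fixed on the bench beside the tank, 160 (x) x 230 (y) mm, rim 12 mm high, 3 mm walls, floor 3 mm thick. Origin: centre of its underside; z up, y along its length; yaw within 0.3 rad of the world's. Two bolts lie draining near its +y end (at y over +50 mm); the rest of the floor, from y = -112 to +30 mm, is free.
- bolt_1: Steel bolt with nut, 70 mm long, lying in the tray; stays there.
- bolt_2: Second such bolt, lying in the tray; stays there.
- hex_keys: Folding hex key set, 96 mm long, lying at the back; bystander.
- driver_red: Screwdriver with a red handle, 209 mm long, lying at the left edge; bystander.
- tape_electrical: Roll of black tape, 58 mm across, lying at the left; bystander.
- tape_measure: Yellow tape measure, 95 mm long, 72 mm high, standing at the right near the vice; bystander.

How it is judged:
By the outcome, as a careful person would: the job done as asked, in the order asked, and still so for the second after the job is handed in, while the arm keeps its last pose, push and grip.
It also fails if it takes over 61 s, if anything falls off the work surface, if the arm or the gripper's body presses on something with over 40 N, if the wrist force passes 120 N, or if a joint passes its speed limit or range.

### The arm

A 6-joint arm with a two-finger parallel gripper is mounted at the origin on a cart in front of the work surface, level with it; the furniture and walls round the work are solid. World frame = base frame: x ahead of the robot, y to its left, z up, the work surface at z = 0. Lengths are in m, angles in rad, forces in N, time in s.
With the tool pointing down it reaches from about 0.2 to 0.875 m from the base axis. Payload 3.4 kg.
Tool frame: the origin (TCP) lies between the finger pads, 19 mm behind the fingertips; this is the grasp point; z points along the fingers, y is the line along which they close (so a half turn about z gives the same grasp; the last joint's range is limited). The gripper opens to 94 mm and grips with 3 to 60 N. Pads are 16 mm wide; open, the fingers measure 119 mm over their backs; the gripper's body (75 mm by 177 mm) begins 78 mm behind the grasp point.
Start: joints at [-1.343, 0.276, 1.505, -0, 1.361, -0.121], TCP at [0.197, -0.54, 0.224] pointing down, gripper open.
Joint ranges: [-2.89, 2.89], [-0.75, 2.08], [0.22, 2.7], [-1.18, 4.32], [0.11, 2.71], [-2.7, 2.7]. Speed limits (rad/s): [2.57, 2.57, 3.14, 3.14, 3.14, 3.14].

### API

Orientations are given as a unit quaternion [w, x, y, z].
In Python, from plant import r, cam, planner gives the robot as it stands (r), with the cameras (cam) and the kinematics (planner). Calls block until the motion is done:
- r.move_to(position, orientation): joint-space move of the TCP to a pose.
- r.move_l(position, rot=None, vel=0.15, guard=None): straight line of the TCP; rot=None keeps the orientation; vel is the mean speed in m/s. With guard (N) it stops when the force on the tool has changed by that much, and returns True; else False.
- r.movej(angles): joint-space move.
- r.gripper_to(opening, f_grip=None): finger opening in m; f_grip is the grip in N (None keeps the last); returns when the fingers have stopped.
- r.hold(seconds).
- planner.inverse_kinematics(position, orientation): joint angles nearest the present ones, or None.
- cam.snapshot(name): name is "scene" or "top" or "wrist"; returns the picture (400x640x3 uint8, red, green, blue); there is no depth.
- cam.get_calibration(name): a dict with "fx", "fy", "cx", "cy" (pixels), "D" ([k1, k2, p1, p2, k3] as OpenCV has them; the pictures are not rectified), "position" and "orientation" of the camera in the world. Camera axes: x right, y down, z forward; pixel columns grow to the right and rows downward; lengths in m; the calibration is good to about 2 mm. A picture is of the moment at which its call begins: read the wrist's pose just before it. get_calibration takes no time and is no camera call; for the wrist camera it gives the pose at the moment of the call.
A pose or a line that the arm cannot do raises r.PlanningError and nothing moves.
- r.sign_off(): hands the job in; it is judged then, once.
Readings, each from a call of its own:
- r.get_t(): time.
- r.get_joints(): joint angles.
- r.get_dq(): joint speeds.
- r.get_joint_efforts(): joint torques, N m.
- r.get_ee_pos(): TCP position.
- r.get_tool_rot(): TCP orientation.
- r.get_wrist_force(): force on the tool from outside, world axes, zero at the start.
- r.get_torque(): the same for the moment, N m.
- r.get_opening(): finger opening in m.
- r.get_finger_force(): force on a finger pad.
Only numpy, scipy, OpenCV 4.12 (cv2) and the standard library are available. Lean on these libraries where they do the work, as an engineer would, in place of code of your own. Each camera call takes 0.05 s, during which the arm holds its last target. There are 200 camera calls.

## Working session

There is one attempt and no reset: what is moved stays moved. The work goes in short steps, each a Python script; the robot and the scene stay as the last script left them, time stands still between calls to the robot, and variables do not carry over. Pictures are saved under pics/ and viewed, at most 10 in all, crops included, and the job is handed in when it is done.

```bash
mkdir -p pics; ls
python3 - <<'E'
from plant import r, cam, planner
import cv2
for n in("scene","top"):
    im=cam.snapshot(n); cv2.imwrite(f"pics/{n}0.png",im[:,:,::-1]); print(n,cam.get_calibration(n))
print(r.get_t(),r.get_tool_rot())
E
```

```text
pics
plant.py
scene {'fx': 403.0664023494518, 'fy': 403.0664023494518, 'cx': 316.4616112336872, 'cy': 198.48601169836635, 'D': array([-0.06551061,  0.        ,  0.        ,  0.        ,  0.        ]), 'position': array([-0.17170603, -0.17972936,  1.14383775]), 'orientation': array([-0.23267181,  0.68032519, -0.66117112,  0.21418267])}
top {'fx': 453.2892278076874, 'fy': 453.2892278076874, 'cx': 319.1374868908096, 'cy': 199.95997905962946, 'D': array([-0.00397419,  0.        ,  0.        ,  0.        ,  0.        ]), 'position': array([ 0.543507  , -0.13788006,  1.39378585]), 'orientation': array([-0.01235706,  0.71286622, -0.70061273,  0.02847556])}
0.1 [-8.16983074e-04  9.84830466e-01  1.73517384e-01 -5.68674127e-05]
```

View pics/scene0.png

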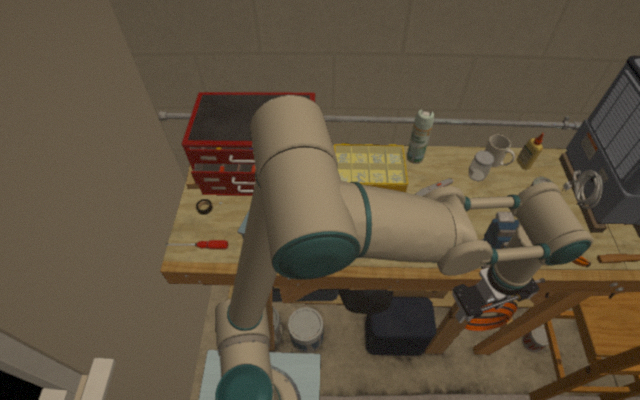

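View pics/top0.png

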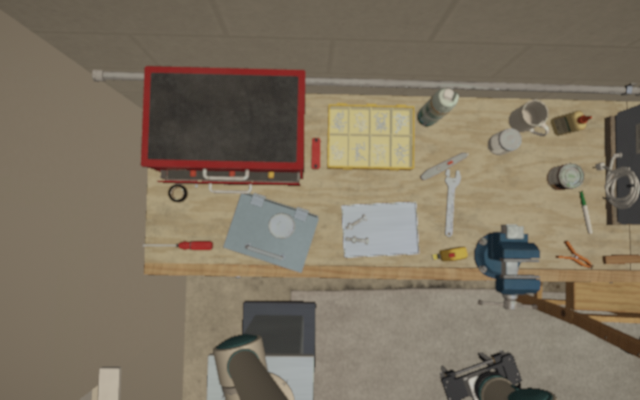

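The top view shows the tank around (270,232), jar cap at (281,226), handle bar at (265,251), and tray at (380,230) with the bolts at its left (+y) end. I'll enlarge that area.

```bash
cat > h.py <<'E'
import numpy as np, cv2
from scipy.spatial.transform import Rotation as R
def ray(c,uv,z):
    """pixel -> world point on the plane at height z"""
    K=np.array([[c["fx"],0,c["cx"]],[0,c["fy"],c["cy"]],[0,0,1]])
    n=cv2.undistortPoints(np.float64(uv).reshape(-1,1,2),K,c["D"])[:,0]
    q=c["orientation"]; d=np.c_[n,np.ones(len(n))]@R.from_quat(np.r_[q[1:],q[0]]).as_matrix().T
    p=c["position"]; return p+d*((z-p[2])/d[:,2])[:,None]
def down(yaw):
    """tool down, closing axis y at angle yaw+90deg mod pi (tool x at yaw)"""
    q=(R.from_euler('z',yaw)*R.from_euler('x',np.pi)).as_quat(); return np.r_[q[3],q[:3]]
E
python3 - <<'E'
import cv2
im=cv2.imread("pics/top0.png")[180:280,215:425]
im=cv2.resize(im,None,fx=3.8,fy=3.8,interpolation=cv2.INTER_CUBIC)
cv2.imwrite("pics/crop.png",im)
E
```

```text
(no output)
```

View pics/crop.png

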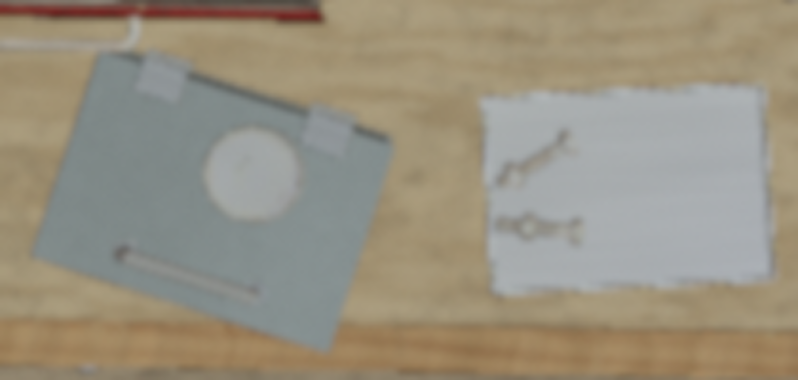

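The crop (scale 3.8, offset 215,180) shows the lid corners at (35,255), (330,350), (392,140), (100,52) and the bar from (120,252) to (258,293). The cap centre is at (252,174) and the tray corners at (482,97), (763,88), (772,280), (495,294).

Run:
```python
from plant import r, cam, planner
from h import *
c=cam.get_calibration("top"); np.set_printoptions(precision=4,suppress=True)
f=lambda a,z: ray(c,np.float64(a)/3.8-.37+[215,180],z)
im=cv2.imread("pics/top0.png"); hsv=cv2.cvtColor(im,cv2.COLOR_BGR2HSV)
L=f([(35,255),(330,350),(392,140),(100,52)],.104)[:,:2]; print("lid",L,L.mean(0),[np.linalg.norm(L[i]-L[i-1]) for i in range(4)])
H=f([(120,252),(258,293)],.142)[:,:2]; d=H[0]-H[1]; hy=np.arctan2(-d[0],d[1])
d2=L[0]-L[1]; print("handle",H,H.mean(0),np.linalg.norm(d),"yaw",hy,"lid yaw",np.arctan2(-d2[0],d2[1]))
print("jar",f([(252,174),(204,174),(301,174)],.206))
T=f([(482,97),(763,88),(772,280),(495,294)],.012)[:,:2]; print("tray",T,T.mean(0),[np.linalg.norm(T[i]-T[i-1]) for i in range(4)]); d=T[0]-T[1];e=T[3]-T[2];d=d+e;print(np.arctan2(-d[0],d[1]))
```

```text
lid [[ 0.4814  0.1   ]
 [ 0.4145 -0.1202]
 [ 0.5712 -0.1636]
 [ 0.6333  0.0559]] [ 0.5251 -0.032 ] [np.float64(0.15816960815390052), np.float64(0.23007806677317794), np.float64(0.1626127117887818), np.float64(0.22811478262266754)]
handle [[ 0.4863  0.032 ]
 [ 0.4584 -0.068 ]] [ 0.4724 -0.018 ] 0.1038200871089757 yaw -0.272024893199475 lid yaw -0.2947004408446891
jar [[ 0.544  -0.0657  0.206 ]
 [ 0.5435 -0.0328  0.206 ]
 [ 0.5446 -0.0994  0.206 ]]
tray [[ 0.609  -0.2373]
 [ 0.6203 -0.4644]
 [ 0.4661 -0.4723]
 [ 0.4516 -0.2498]] [ 0.5368 -0.356 ] [np.float64(0.15787914709210044), np.float64(0.22741575788150956), np.float64(0.15438227186131517), np.float64(0.22297717599105554)]
0.0573342979858399
```

Run:
```python
from plant import r, cam, planner
from h import *
for yaw in(-.28,-.28+np.pi/2,-.28-np.pi/2): print(yaw,planner.inverse_kinematics([.472,-.018,.142],down(yaw)))
r.move_to([.50,-.04,.44],down(-.28))
c=cam.get_calibration("wrist"); print(c,r.get_t())
cv2.imwrite("pics/w1.png",cam.snapshot("wrist")[:,:,::-1])
```

```text
-0.28 [-1.85578055e-01  1.87383918e-01  1.84590789e+00 -4.44089210e-16
  1.10830085e+00  1.66521827e+00]
1.2907963267948965 [-1.85578055e-01  1.87383918e-01  1.84590789e+00 -4.44089210e-16
  1.10830085e+00  9.44219449e-02]
-1.8507963267948966 None
{'fx': 282.5699555396789, 'fy': 282.5699555396789, 'cx': 321.43008391445534, 'cy': 197.0273208842681, 'D': array([-0.04585025,  0.        ,  0.        ,  0.        ,  0.        ]), 'position': array([ 0.56428581, -0.0593937 ,  0.59969086]), 'orientation': array([-0.06978825, -0.59703726,  0.79366513,  0.09365775])} 2.325
```

View pics/w1.png

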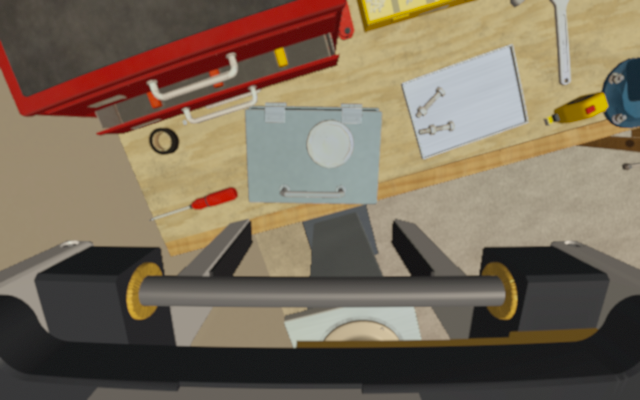

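The wrist view shows the cap centre near (330,144), the bar from (283,191) to (342,190), and the tray corners at (403,83), (512,47), (526,119), (423,157). I'll refine these with masks.

Run:
```python
from plant import r, cam, planner
from h import *
np.set_printoptions(precision=4,suppress=True)
c=cam.get_calibration("wrist"); im=cv2.imread("pics/w1.png"); g=cv2.cvtColor(im,cv2.COLOR_BGR2GRAY)
# cap: bright blob on lid
m=np.zeros_like(g); w=g[110:180,295:365]; t,b=cv2.threshold(w,0,255,cv2.THRESH_OTSU); 
cs=max(cv2.findContours(b,0,cv2.CHAIN_APPROX_NONE)[0],key=cv2.contourArea)
(u,v),rad=cv2.minEnclosingCircle(cs); print("cap px",u+295,v+110,rad,t,cv2.fitEllipse(cs))
for z in(.206,):
    print("jar",ray(c,[(u+295,v+110),(u+295-rad,v+110),(u+295+rad,v+110),(330,144)],z))
H=ray(c,[(283,191),(342,190)],.142)[:,:2]; d=H[0]-H[1]
print("handle",H.mean(0),np.linalg.norm(d),np.arctan2(-d[0],d[1]))
L=ray(c,[(247,107),(246,201),(378,205),(382,108)],.104)[:,:2]; print("lid",L,L.mean(0),[np.linalg.norm(L[i]-L[i-1]) for i in range(4)]); e=L[1]-L[2];print(np.arctan2(-e[0],e[1]))
T=ray(c,[(403,83),(512,47),(526,119),(423,157)],.012)[:,:2]; print("tray",T.mean(0),[np.linalg.norm(T[i]-T[i-1]) for i in range(4)]);d=T[0]-T[1]+T[3]-T[2];print(np.arctan2(-d[0],d[1]))
big=cv2.resize(im[90:215,235:395],None,fx=4.7,fy=4.7,interpolation=cv2.INTER_CUBIC);cv2.imwrite("pics/w1c.png",big)
```

```text
cap px 330.50331115722656 143.8874168395996 23.37668228149414 169.0 ((35.17744064331055, 33.80439376831055), (44.67940902709961, 45.65464401245117), 17.569963455200195)
jar [[ 0.5428 -0.0658  0.206 ]
 [ 0.5517 -0.0349  0.206 ]
 [ 0.5339 -0.0966  0.206 ]
 [ 0.5428 -0.0651  0.206 ]]
handle [ 0.4743 -0.0175] 0.09780204406249096 -0.2637261775444978
lid [[ 0.6359  0.0513]
 [ 0.4817  0.1075]
 [ 0.408  -0.1208]
 [ 0.5709 -0.1672]] [ 0.5241 -0.0323] [np.float64(0.22792623185904168), np.float64(0.16412618729423795), np.float64(0.23997515032962854), np.float64(0.16935666720435563)]
-0.31216788836881637
tray [ 0.5372 -0.3547] [np.float64(0.15391246182727658), np.float64(0.22434647220418927), np.float64(0.1451370441615661), np.float64(0.22478641393789914)]
0.06179685147811749
```

View pics/w1c.png

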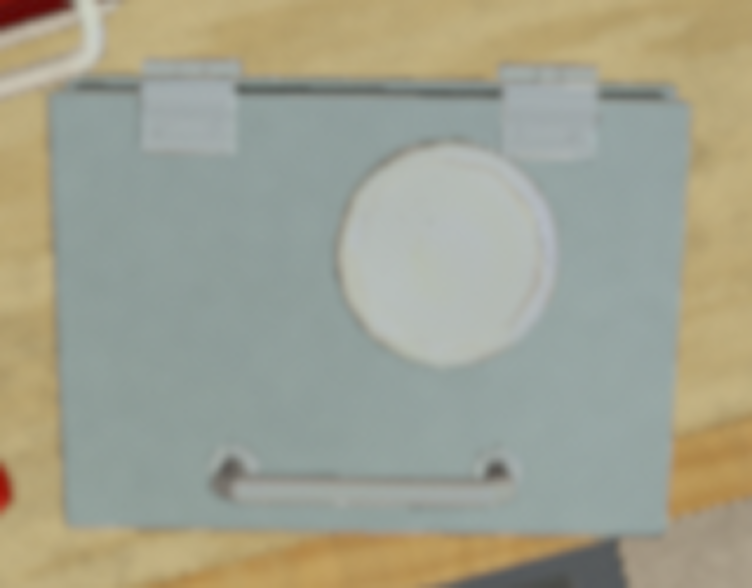

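The crop shows the bar centreline running from (215,486) to (515,490), which is lower than I first read, so I'll recompute it. The cap agrees between the two views.

Run:
```python
from plant import r, cam, planner
from h import *
np.set_printoptions(precision=4,suppress=True)
c=cam.get_calibration("wrist"); f=lambda a,z: ray(c,(np.float64(a)+.5)/4.7-.5+[235,90],z)[:,:2]
H=f([(215,486),(515,490)],.142); d=H[0]-H[1]; print("H",H.mean(0),np.linalg.norm(d),np.arctan2(-d[0],d[1]))
L=f([(52,93),(66,526),(666,534),(690,100)],.104); print(L.mean(0));e=L[1]-L[2];print(np.arctan2(-e[0],e[1]),np.linalg.norm(e))
c=cam.get_calibration("top"); H=ray(c,np.float64([(124,257),(256,295)])/3.8-.37+[215,180],.142)[:,:2];d=H[0]-H[1];print("top H",H.mean(0),np.linalg.norm(d),np.arctan2(-d[0],d[1]))
# grip the jar by its body and test-lift
q=down(-.285); x,y=.5433,-.0656
r.gripper_to(.094,20)
r.move_to([x,y,.30],q)
print(r.move_l([x,y,.168],vel=.08,guard=8), r.get_ee_pos(),r.get_wrist_force())
r.gripper_to(.03,20); print("open",r.get_opening(),r.get_finger_force(),r.get_wrist_force(),r.get_t())
r.move_l([x,y,.20],vel=.05); print(r.get_opening(),r.get_finger_force(),r.get_wrist_force(),r.get_t())
```

```text
H [ 0.4697 -0.0158] 0.10604718070647186 -0.2946732723953857
[ 0.5227 -0.0315]
-0.29464344836601764 0.23185912676072964
top H [ 0.4699 -0.0188] 0.09904558425116862 -0.2635937509173373
False [ 0.5436 -0.0657  0.1685] [-0.7628  0.0836  0.3069]
open 0.06822060041085606 20.00013140961528 [0.9907 1.6068 1.3191] 5.575
0.06815759035066138 19.999622907489538 [-0.1887  0.1763 -2.7415] 6.3667
```

Run:
```python
from plant import r, cam, planner
from h import *
x,y=.5397,-.400
r.move_l([.5433,-.0656,.25],vel=.12)
r.move_l([x,y,.25],vel=.15)
r.move_l([x,y,.085],vel=.12)
print(r.get_wrist_force(),r.get_opening())
print(r.move_l([x,y,.064],vel=.02,guard=3),r.get_ee_pos(),r.get_wrist_force())
r.gripper_to(.094); print(r.get_wrist_force(),r.get_t())
r.move_l([x,y,.25],vel=.12)
r.move_to([.49,-.26,.38],down(-.285))
cv2.imwrite("pics/w2.png",cam.snapshot("wrist")[:,:,::-1]); print(r.get_t())
```

```text
[-0.16150765 -0.14148941 -2.50389667] 0.06817386808853167
True [ 0.53954825 -0.39977505  0.06704727] [-0.02563258 -0.27731108  4.99484763]
[-0.29375244 -0.20658524  0.33110553] 12.2667
14.8083
```

View pics/w2.png

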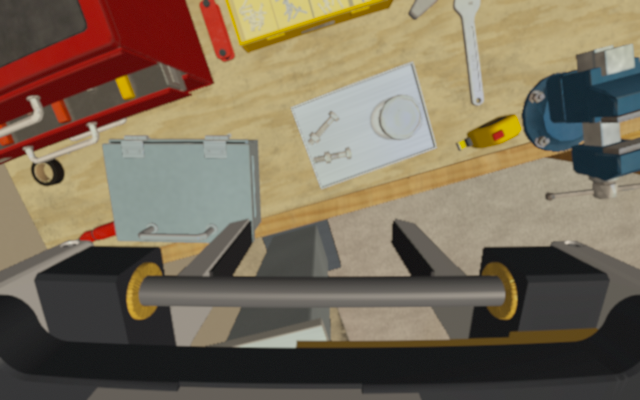

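The jar stands upright in the free part of the tray at about (400,117), with the bolts untouched. Next is the handle, closing gently first to check centring.

Run:
```python
from plant import r, cam, planner
from h import *
np.set_printoptions(precision=4,suppress=True)
q=down(-.285+np.pi/2); x,y=.470,-.0172
r.move_to([x,y,.26],q); r.gripper_to(.05,4)
print(r.move_l([x,y,.142],vel=.08,guard=6),r.get_ee_pos(),r.get_wrist_force())
r.gripper_to(.0,4); print(r.get_opening(),r.get_finger_force(),r.get_wrist_force(),r.get_torque(),r.get_ee_pos(),r.get_t())
cv2.imwrite("pics/w3.png",cam.snapshot("wrist")[:,:,::-1])
cv2.imwrite("pics/t3.png",cv2.resize(cam.snapshot("top")[180:280,215:425,::-1],None,fx=3.8,fy=3.8,interpolation=cv2.INTER_CUBIC))
```

```text
False [ 0.4704 -0.0173  0.1425] [ 0.0386 -0.5582  0.6002]
0.009959525037352528 3.9991038478910923 [-5.7418  1.5607  3.2609] [ 0.2368  0.8002 -0.0262] [ 0.4682 -0.0167  0.1418] 19.0167
```

View pics/w3.png

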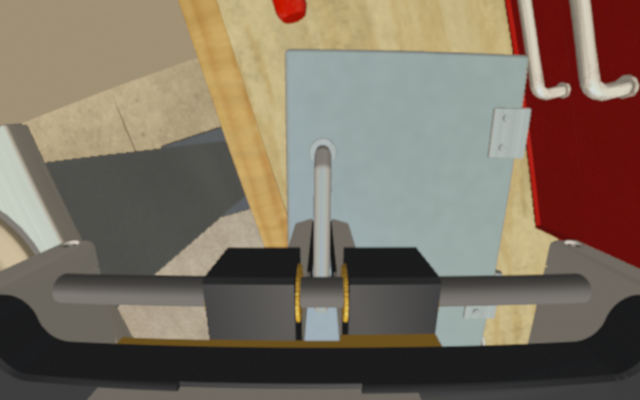

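The bar sits between the pads (9.96 mm opening), about 2 mm off my estimate. I'll re-centre, grip firmly, then lift in small steps along the hinge arc.

```bash
cat > lift.py <<'E'
from plant import r, cam, planner
from h import *
np.set_printoptions(precision=4,suppress=True)
YAW=-.285; q=down(YAW+np.pi/2); X=np.array([np.cos(YAW),np.sin(YAW),0]); Y=np.array([-X[1],X[0],0])
P0=np.array([.4680,-.0166,.142])
def go(th,vel=.01,dz=0):
    """command TCP on the hinge arc at lid angle th, turned with the lid; dz makes up for arm give"""
    c,s=np.cos(th),np.sin(th)
    p=P0+X*(.146*(1-c)+.05*s)+[0,0,.146*s+.05*(c-1)+dz]
    a=R.from_rotvec(Y*th)*R.from_quat(np.r_[q[1:],q[0]]); b=a.as_quat()
    r.move_l(p,np.r_[b[3],b[:3]],vel=vel)
    e=r.get_ee_pos(); rise=e[2]-P0[2]
    print("cmd %.3f"%th,"rise mm %.2f"%(rise*1e3),"th~%.4f"%(rise/.146+.0),r.get_wrist_force(),"%.4f"%r.get_opening(),"t %.2f"%r.get_t(),flush=True)
    return rise
E
python3 - <<'E'
from lift import *
go(0); r.gripper_to(0,60); go(0); print(r.get_ee_pos())
for k in range(1,12):
    z0=go(.008*k,vel=.006)
    if z0>.005: break
E
```

```text
cmd 0.000 rise mm -0.17 th~-0.0012 [-1.6798  0.755  -1.2016] 0.0097 t 19.48
cmd 0.000 rise mm -0.15 th~-0.0010 [-0.3545 -0.9435 -3.7502] 0.0082 t 19.94
[ 0.4682 -0.0167  0.1419]
cmd 0.008 rise mm 0.22 th~0.0015 [  1.9153   0.2122 -14.8428] 0.0084 t 20.30
cmd 0.016 rise mm 1.32 th~0.0090 [  4.3002  -0.5871 -22.8474] 0.0081 t 20.66
cmd 0.024 rise mm 6.27 th~0.0429 [-1.6737 -1.2925  1.4895] 0.0082 t 21.02
```

Run:
```python
from lift import *
r.hold(.3); print(r.get_ee_pos(),r.get_wrist_force())
for th in (.045,.065,.085,.1,.112): go(th,vel=.012)
r.hold(.5); print(r.get_ee_pos()-P0,r.get_wrist_force(),r.get_tool_rot(),r.get_opening())
```

```text
[ 0.4704 -0.0174  0.1481] [-1.0059 -1.5066  6.6777]
cmd 0.045 rise mm 6.46 th~0.0443 [ 1.1409 -1.5485 -1.8027] 0.0084 t 21.73
cmd 0.065 rise mm 9.14 th~0.0626 [ 1.8735 -2.0589 -4.1509] 0.0081 t 22.14
cmd 0.085 rise mm 12.23 th~0.0838 [ 1.3222 -0.8937 -5.4839] 0.0089 t 22.55
cmd 0.100 rise mm 14.36 th~0.0983 [ 2.2742 -2.1319 -5.2367] 0.0085 t 22.89
cmd 0.112 rise mm 16.04 th~0.1099 [ 2.3779 -2.4427 -5.5633] 0.0085 t 23.20
[ 0.0064 -0.002   0.016 ] [ 3.7719 -4.025  -6.4847] [-0.0446  0.7991  0.5986 -0.0335] 0.00847516621163435
```

Run:
```python
from lift import *
go(.118,vel=.012); r.hold(.3); print(r.get_ee_pos()-P0,r.get_wrist_force())
w=cam.snapshot("wrist")[:,:,::-1]; t=cam.snapshot("top")[180:280,215:425,::-1]
a=cv2.imread("pics/w3.png")[30:330,200:540]; b=w[30:330,200:540]
cv2.imwrite("pics/cmp.png",np.vstack([np.hstack([a,b]),cv2.resize(t,(525,250)) .copy() if 0 else cv2.copyMakeBorder(cv2.resize(t,(525,250)),0,0,0,155,0)]))
```

```text
cmd 0.118 rise mm 16.86 th~0.1155 [ 2.7925 -3.9498 -5.7937] 0.0083 t 23.95
[ 0.0068 -0.0021  0.0169] [ 2.616  -4.3196 -6.0237]
```

View pics/cmp.png

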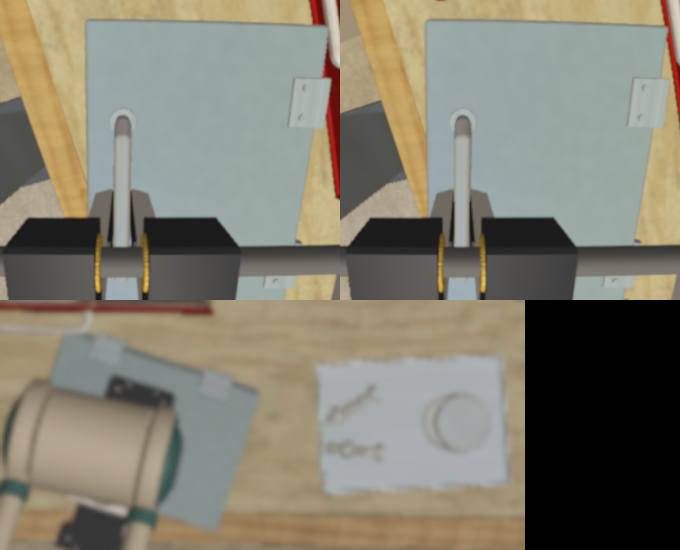

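In the wrist view the lid corner is at (87,20) before and (427-340=87,20) after, so the lid turned with the gripper without slipping. The jar still stands in the tray, and the gap is about 20 mm.

Run:
```python
from plant import r, cam, planner
print(r.sign_off())
```

```text
the job is handed in; nothing more can be done
None
```

The jar stands upright on the free part of the drip tray, and the gripper is holding the lid open with a front gap of about 2 cm (20 mm, worked out from the handle's rise); the job was handed in at about 24 s.

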